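# Level and lock the tilting drainer board, then pile the saucers with cork between

### The arm

A 6-joint arm with a two-finger parallel gripper is mounted at the origin on the work surface. World frame = base frame: x ahead of the robot, y to its left, z up, the work surface at z = 0. Lengths are in m, angles in rad, forces in N, time in s.
With the tool pointing down it reaches from about 0.275 to 0.75 m from the base axis. Payload 10.2 kg.
Tool frame: the origin (TCP) lies midway between the tips of the shut fingers; the grasp point (between the pads) lies 19 mm behind it (env.hold_point_z is the distance from the TCP to the grasp point, in m); z points along the fingers, y is the line along which they close (so a half turn about z gives the same grasp; the last joint's range is limited). The gripper opens to 85 mm and grips with 20 to 120 N. Pads are 22 mm wide; open, the fingers measure 114 mm over their backs; the gripper's body (76 mm by 85 mm) begins 54 mm behind the grasp point. The pads swing forward as they close: fully open they stand 13 mm farther back than shut.
Start: joints at [-1.497, 0.313, 1.498, -0, 1.331, -0.223], TCP at [0.154, -0.502, 0.231] pointing down, gripper open.
Joint ranges: [-2.94, 2.94], [-0.97, 2.17], [0.19, 2.56], [-1.23, 4.37], [0.02, 3.11], [-2.88, 2.88]. Speed limits (rad/s): [2.39, 2.39, 3.01, 3.14, 3.14, 3.14].

### API

Orientations are given as a unit quaternion [x, y, z, w].
In Python, from bench import env, kinematics, monitor, eyes, job gives the robot as it stands. The module is installed in compiled form; this text tells all that it offers. Calls block until the motion is done:
- env.reach(position, orientation): joint-space move of the TCP to a pose.
- env.movel(position, velocity=0.15, frame=None, guard=None): straight line of the TCP; frame=None keeps the orientation; velocity is the mean speed in m/s. With guard (N) it stops when the force on the tool has changed by that much, and returns True; else False.
- env.set_joints(angles): joint-space move.
- env.release() and env.close_gripper(effort=None): open the fingers fully, or close them until they stop; effort is the grip in N (None keeps the last).
- env.hold(seconds).
- kinematics.ik(position, orientation): joint angles nearest the present ones, or None.
- monitor.sense(): the state.
- eyes.grab_frame(name): name is "scene" or "side" or "wrist"; returns a dict with "frame" (400x640x3 uint8, red, green, blue), "mtx" (3x3 intrinsics, pixels), "view" (4x4, takes a point from world to camera coordinates). Camera axes: x right, y down, z forward; pixel columns grow to the right and rows downward; lengths in m; the calibration is good to about 2 mm. A picture is of the moment at which its call begins. There is no depth.
A pose or a line that the arm cannot do raises env.MotionError and nothing moves.
- job.hand_in(): hands the job in; it is judged then, once.
The state is a dict: "clock": time; "joints": joint angles; "qvel": joint speeds; "joint_efforts": joint torques, N m; "position": TCP position; "ee_rot": TCP orientation; "contact_force": force on the tool from outside, world axes, zero at the start; "ft_torque": the same for the moment, N m; "finger_gap": opening from 0.0 (shut) to 1.0 (fully open); "gripper_force": force on a finger pad.
Only numpy, scipy, OpenCV 4.12 (cv2) and the standard library are available. Lean on these libraries where they do the work, as an engineer would, in place of code of your own. Each camera call takes 0.05 s, during which the arm holds its last target. There are 200 camera calls.

### The job

Slacken the clamp knob of the drainer, turn its sloping board up to level by the rail and tighten the knob fully again. Then pile all the espresso saucers that are there, face up and lengthwise along the board, between the board's dowels, with a cork sheet between each saucer and the next; set them down gently, without dropping them. Leave the moka pot base, the brush and the soap caddy alone.

Things in the scene. Friction and masses are not known exactly. Their poses are not given: they have to be found in the camera images.
- rack: Wooden drainer standing on the tiles, fixed: two upright wooden end panels (150 mm wide, 20 mm thick, 150 mm tall), 259 mm apart centre to centre, with a slatted board pivoted between them. Origin: centre of its underside. Its y axis runs along its length from the near end panel (the one with the clamp knob, y = -130 mm) to the far end panel (y = +130 mm, soap caddy outside it); its -x side is the side of the lifting rail, towards the sink.
- board (a joint): Slatted wooden board (140 mm across, 222 mm long), pivoting about its long axis (the rack's y axis) in the end panels, 130 mm above the tiles. Value in rad: 0 = level; negative = sloped with the rail side down, towards the sink (how it starts, -0.62 to -0.35); positive = rail side up. Range -0.8 to +0.5. Stiff pivot (about 0.16 N m): it stays where it is left when unclamped; when clamped it takes about 0.6 N m to drag it round.
- pivot (a point): Middle of the board's pivot axis; axes as the board's: y along the pivot, x across the board (the rail is at -x), z up out of the board's upper face.
- rail (a point): Centre of the board's lifting rail: round wooden bar, 14 mm thick, 180 mm long, parallel to the pivot and 125 mm from it, 55 mm out from the board's edge (gap free for a finger), on two steel arms 75 mm either side of this point. It moves on a 125 mm arc about the pivot. While the board slopes, board and dowels rise inward of the rail, so a gripper with a wide body should lean outward.
- stack (a point): Middle of the board's upper face, where the pile stands; axes as the board's (y along the board, z up out of it). Six upright wooden dowels, 10 mm thick, standing 65 mm above the face, stand round the place of the pile: four at x = +-45 mm, y = +-60 mm, and two at x = 0, y = +-85 mm, so a saucer lying with its length along y has 10 mm play all round.
- knob (a joint): Clamp knob for the board's pivot, on top of the near end panel, turning about a vertical axis. Value in rad: it grows clockwise seen from above; 0 = slack (stop), 1.45 = fully tight (stop). It starts tight. An eccentric under it presses on a disc at the board's end from about 0.8 rad on; the last part takes about 0.3 N m. It stays where it is left.
- knob_grip (a point): Centre of the knob's black wing (a flat upright bar 52 mm long, 13 mm thick, 36 mm tall) on the knob's axis, 189 mm above the tiles. The wing's top is 18 mm above this point, its bottom 18 mm below. At knob = 1.45 the wing lies along the end panel (rack's x axis); at knob = 0 across it. The point turns with the knob; at a knob value q the wing points along an angle of (1.45 - q) rad from the rack's x axis, counter-clockwise seen from above.
- moka: Stainless moka pot base standing on the tiles beyond the drying mat, 94 mm across, 74 mm tall, origin at the centre of its underside. To be left alone.
- brush: Green plastic scrubbing brush lying on the tiles beyond the drying mat, 225 mm long, origin on its underside near the middle. To be left alone.
- caddy (a joint): White soap caddy clipped outside the rack's far end panel; 0 = shut against its spring catch, positive (rad) = tilted out. To be left shut.
- saucer1_mid (a point): Oblong white ceramic espresso saucer, 140 x 60 x 12 mm, with a 7 mm wide rim standing 4 mm above a flat well, flat underneath, about 170 g. This point is its centre, 6 mm above its underside; x along its length, z up. It starts lying face up on the drying mat (a 4 mm thick grey ribbed mat on the tiles). Two to four saucers are present.
- saucer2_mid (a point): Oblong white ceramic espresso saucer, 140 x 60 x 12 mm, with a 7 mm wide rim standing 4 mm above a flat well, flat underneath, about 170 g. This point is its centre, 6 mm above its underside; x along its length, z up. It starts lying face up on the drying mat (a 4 mm thick grey ribbed mat on the tiles). Two to four saucers are present.
- saucer3_mid (a point): Oblong white ceramic espresso saucer, 140 x 60 x 12 mm, with a 7 mm wide rim standing 4 mm above a flat well, flat underneath, about 170 g. This point is its centre, 6 mm above its underside; x along its length, z up. It starts lying face up on the drying mat (a 4 mm thick grey ribbed mat on the tiles). Two to four saucers are present.
- saucer4_mid (a point): Oblong white ceramic espresso saucer, 140 x 60 x 12 mm, with a 7 mm wide rim standing 4 mm above a flat well, flat underneath, about 170 g. This point is its centre, 6 mm above its underside; x along its length, z up. It starts lying face up on the drying mat (a 4 mm thick grey ribbed mat on the tiles). Two to four saucers are present.
- sheet1_mid (a point): Brown cork separator sheet, stiff and flat, 136 x 58 x 6 mm, about 30 g. This point is its centre, 3 mm above its underside; x along its length. It starts lying on the drying mat. Three sheets are always present; those not needed may stay there.
- sheet2_mid (a point): Brown cork separator sheet, stiff and flat, 136 x 58 x 6 mm, about 30 g. This point is its centre, 3 mm above its underside; x along its length. It starts lying on the drying mat. Three sheets are always present; those not needed may stay there.
- sheet3_mid (a point): Brown cork separator sheet, stiff and flat, 136 x 58 x 6 mm, about 30 g. This point is its centre, 3 mm above its underside; x along its length. It starts lying on the drying mat. Three sheets are always present; those not needed may stay there.
Mind the look-alikes: they are no part of the job. What is shaped like the part that bears sheet3_mid but red or yellow is not meant.

How it is judged:
On the way, in this order (a step that is already met when the one before it is completed fails the run):
1. the clamp knob is slackened (value of joint knob below 0.6 rad), for 0.1 s.
2. the board is turned level while slack (value of joint board between -0.06 and 0.06 rad and value of joint knob below 0.7 rad), for 0.2 s.
3. the knob is tightened fully with the board level (value of joint board between -0.07 and 0.07 rad and value of joint knob above 1.2 rad), for 0.3 s.
At the end, for the whole second after the job is handed in: Board level within 0.07 rad, knob tight (above 1.2 rad); every saucer present at rest face up (tilt under 0.14 rad) in one pile within 22 mm of the board's middle, lengthwise along the board within 0.25 rad, any two saucers' centres more than 15.5 mm apart in height (cork between) (all of step 3 and horizontal distance between each of saucer1_mid, saucer2_mid, saucer3_mid, saucer4_mid and stack below 0.022 m and z of saucer1_mid in the frame of stack between 0 and 0.085 m and angle between the x axis of each of saucer1_mid, saucer2_mid, saucer3_mid, saucer4_mid and the y axis of stack, either way round below 0.25 rad and angle between each of saucer1_mid, saucer2_mid, saucer3_mid, saucer4_mid's own z axis and vertical below 0.14 rad and linear speed of each of saucer1, saucer2, saucer3, saucer4 below 0.03 m/s and z of saucer2_mid in the frame of stack between 0 and 0.085 m and z of saucer3_mid in the frame of stack between 0 and 0.085 m and z of saucer4_mid in the frame of stack between 0 and 0.085 m and (z of saucer2_mid in the frame of saucer1_mid above 0.0155 m or z of saucer2_mid in the frame of saucer1_mid below -0.0155 m) and (z of saucer3_mid in the frame of saucer1_mid above 0.0155 m or z of saucer3_mid in the frame of saucer1_mid below -0.0155 m) and (z of saucer3_mid in the frame of saucer2_mid above 0.0155 m or z of saucer3_mid in the frame of saucer2_mid below -0.0155 m) and (z of saucer4_mid in the frame of saucer1_mid above 0.0155 m or z of saucer4_mid in the frame of saucer1_mid below -0.0155 m) and (z of saucer4_mid in the frame of saucer2_mid above 0.0155 m or z of saucer4_mid in the frame of saucer2_mid below -0.0155 m) and (z of saucer4_mid in the frame of saucer3_mid above 0.0155 m or z of saucer4_mid in the frame of saucer3_mid below -0.0155 m)); the robot touches nothing.
It fails at once if a saucer is laid on the board while the board is not clamped (value of joint knob below 1 rad and distance between any of saucer1_mid, saucer2_mid, saucer3_mid, saucer4_mid and stack below 0.03 m).
It fails at once if a saucer is dropped onto the board or pile (faster than 0.9 m/s within 100 mm of the pile's place) ((distance between saucer1_mid and stack below 0.1 m and linear speed of saucer1 above 0.9 m/s) or (distance between saucer2_mid and stack below 0.1 m and linear speed of saucer2 above 0.9 m/s) or (distance between saucer3_mid and stack below 0.1 m and linear speed of saucer3 above 0.9 m/s) or (distance between saucer4_mid and stack below 0.1 m and linear speed of saucer4 above 0.9 m/s)).
It fails at once if the moka pot base is moved or knocked over (distance of moka from where it was at the start of the episode above 0.03 m or angle between moka's own z axis and vertical above 0.4 rad).
It fails at once if the brush is moved (distance of brush from where it was at the start of the episode above 0.04 m).
It fails at once if the soap caddy is tilted out (value of joint caddy above 0.3 rad).
Of saucer1, saucer2, saucer3, saucer4 only 2 to 4 are there at a start; the rules pass over those that are not, and their reading is None.
At some moment in a run one of saucer1, saucer2, saucer3, saucer4, sheet1, sheet2, sheet3 may be knocked a few centimetres aside while the robot is not near it.
It also fails if it takes over 210 s, if anything falls off the work surface, if the arm or the gripper's body presses on something with over 40 N, if the wrist force passes 120 N, or if a joint passes its speed limit or range.

## Working session

There is one attempt and no reset: what is moved stays moved. The work goes in short steps, each a Python script; the robot and the scene stay as the last script left them, time stands still between calls to the robot, and variables do not carry over. Pictures are saved under pics/ and viewed, at most 14 in all, crops included, and the job is handed in when it is done.

```bash
mkdir -p pics; cat > h.py <<'E'
import numpy as np, cv2
from bench import env, kinematics, monitor, eyes, job
from scipy.spatial.transform import Rotation as R
def snap(cam,name,crop=None,scale=1):
    f=eyes.grab_frame(cam); im=f["frame"][:,:,::-1]
    np.savez(f"pics/{name}.npz",frame=f["frame"],mtx=f["mtx"],view=f["view"])
    save(im,name,crop,scale); return f
def save(im,name,crop=None,scale=1):
    if crop: im=im[crop[1]:crop[3],crop[0]:crop[2]]
    cv2.imwrite(f"pics/{name}.png",cv2.resize(im,None,fx=scale,fy=scale,interpolation=cv2.INTER_CUBIC))
def px2w(f,u,v,z):
    K=np.array(f["mtx"]);V=np.array(f["view"]);Rm=V[:3,:3];c=-Rm.T@V[:3,3]
    d=Rm.T@np.linalg.solve(K,[u,v,1.]); return c+d*(z-c[2])/d[2]
def w2px(f,p):
    q=f["view"][:3,:3]@np.array(p)+f["view"][:3,3]; q=f["mtx"]@q; return q[:2]/q[2]
def down(yaw): # tool down; closing axis (tool y) at angle yaw from world x
    y=np.array([np.cos(yaw),np.sin(yaw),0]); z=np.array([0,0,-1.]); x=np.cross(y,z)
    return R.from_matrix(np.c_[x,y,z]).as_quat()
E
python3 - <<'E'
from h import *
for c in("scene","side"):
    f=snap(c,c+"0",None,1.25); V=f["view"]; print(c,-V[:3,:3].T@V[:3,3],f["mtx"][0,0],V[2,:3])
s=monitor.sense(); print(s["clock"],env.hold_point_z)
E
```

```text
scene [ 1.45525057 -0.0377676   1.13579156] 470.9468036651994 [-0.67397597  0.01072169 -0.73867546]
side [0.12664024 0.67621934 0.95337683] 391.7267276515222 [ 0.37128969 -0.5910969  -0.71606454]
0.1 0.0187
```

View pics/scene0.png

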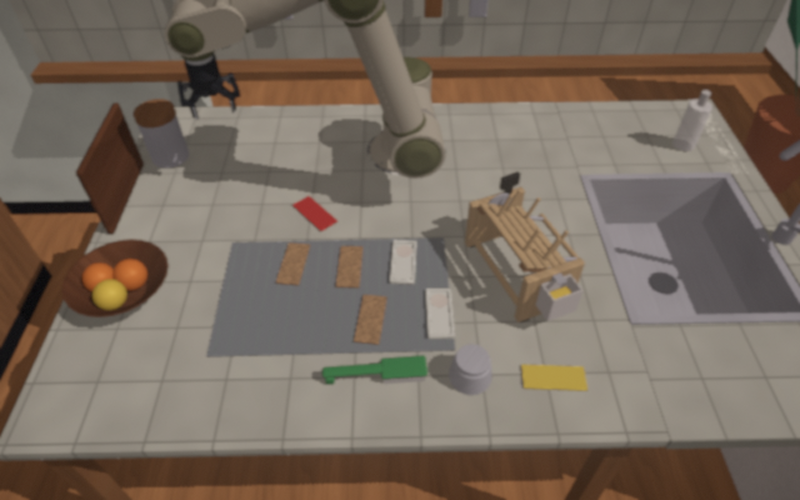

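View pics/side0.png

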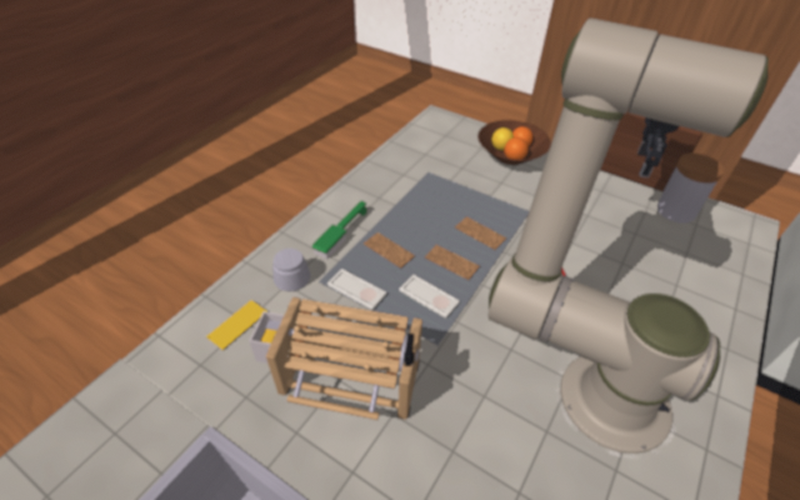

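Scene (800-px view): two white saucers at (403,262) and (439,313). Brown cork sheets are at (293,264), (349,266) and (371,319). The red (314,213) and yellow (555,378) sheets are look-alikes. The rack is at about (525,250), with its black knob at (511,183). Next I'll enlarge to measure.

```bash
python3 - <<'E'
from h import *
a=np.load("pics/scene0.npz")["frame"][:,:,::-1]; save(a,"sc_rack",(365,130,475,260),4.5)
save(a,"sc_mat",(210,180,370,285),5)
b=np.load("pics/side0.npz")["frame"][:,:,::-1]; save(b,"sd_rack",(200,225,350,335),5)
E
```

```text
(no output)
```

View pics/sc_rack.png

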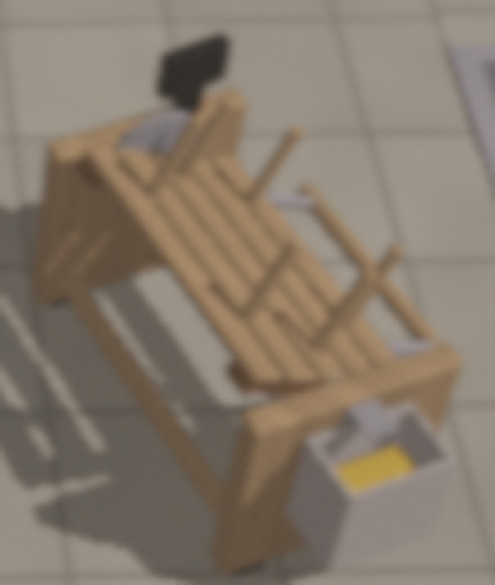

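View pics/sc_mat.png

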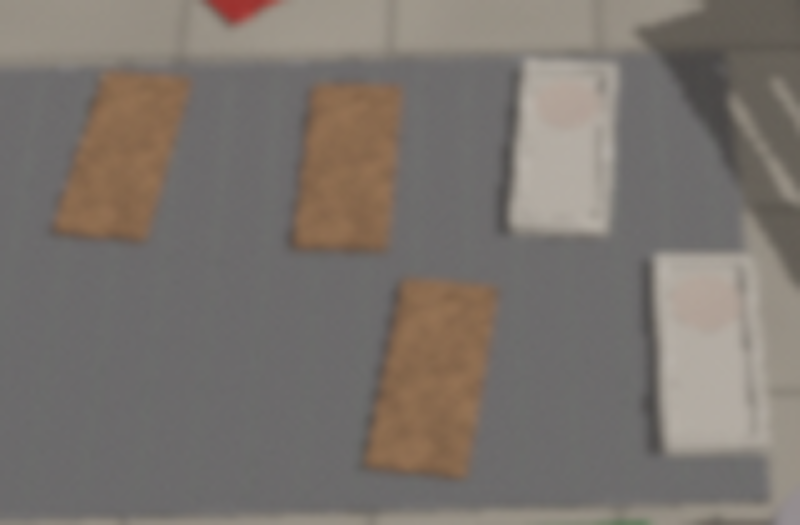

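View pics/sd_rack.png

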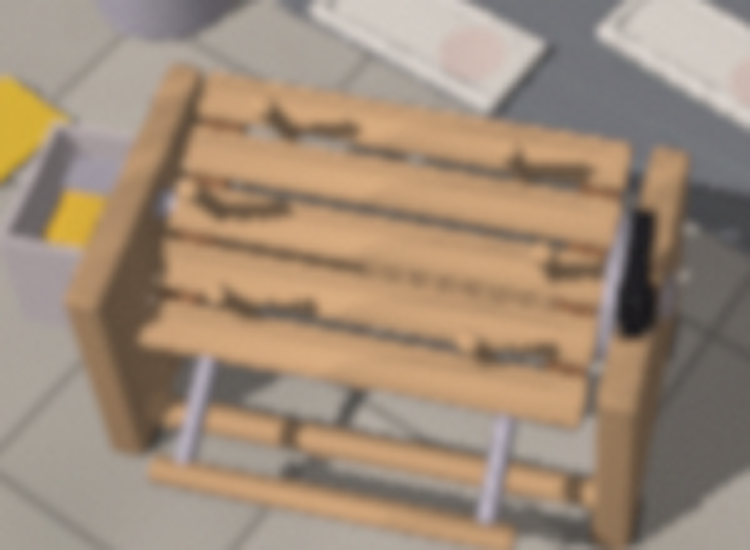

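```bash
cat > fit.py <<'E'
from h import *
from scipy.optimize import least_squares
sd=dict(np.load("pics/side0.npz")); sc=dict(np.load("pics/scene0.npz"))
def S(u,v): return np.array([u/5+200,v/5+225])-.4
def C(u,v): return np.array([u/4.5+365,v/4.5+130])-.4
h=.15
P=[(sd,S(170,68),(.075,.1395,h)),(sd,S(203,75),(.075,.1195,h)),(sd,S(70,300),(-.075,.1395,h)),(sd,S(105,308),(-.075,.1195,h)),
(sd,S(650,150),(.075,-.1195,h)),(sd,S(690,153),(.075,-.1395,h)),(sd,S(597,395),(-.075,-.1195,h)),(sd,S(640,402),(-.075,-.1395,h)),
(sd,S(148,445),(-.075,.1195,0)),(sd,S(110,450),(-.075,.1395,0)),
(sd,S(637,272),(0,-.1295,.189)),(sc,C(195,72),(0,-.1295,.189)),
(sc,C(250,425),(.075,.1395,h)),(sc,C(460,362),(-.075,.1395,h)),(sc,C(50,148),(.075,-.1395,h)),(sc,C(240,95),(-.075,-.1195,h)),
(sd,S(152,470),'r+'),(sd,S(512,538),'r-'),(sc,C(308,188),'r-'),(sc,C(430,345),'r+')]
def pos(p,L):
    if isinstance(L,str): L=(-.125*np.cos(p[3]),.09*(1 if L=='r+' else -1),.13+.125*np.sin(p[3]))
    c,s=np.cos(p[2]),np.sin(p[2]); return np.array([p[0]+c*L[0]-s*L[1],p[1]+s*L[0]+c*L[1],L[2]])
def res(p): return np.concatenate([w2px(f,pos(p,L))-q for f,q,L in P])
r=min((least_squares(res,[.5,.2,y,-.5],loss='soft_l1') for y in(-2.2,-1.6,-1.)),key=lambda r:r.cost)
if __name__=="__main__":
    print(r.x,r.cost); print(res(r.x).reshape(-1,2).round(1).tolist())
    M=lambda u,v:(u/5+210-.4,v/5+180-.4)
    for n,z,q in (("A",.016,[(522,60),(620,65),(608,237),(508,232)]),("B",.016,[(652,253),(755,255),(770,452),(660,452)]),
     ("S1",.010,[(100,72),(190,78),(148,240),(55,235)]),("S2",.010,[(312,85),(402,87),(388,250),(293,248)]),("S3",.010,[(400,280),(498,285),(467,475),(368,468)])):
        w=np.array([px2w(sc,*M(*a),z) for a in q]); l=(w[3]+w[2]-w[0]-w[1])/2; wd=(w[1]+w[2]-w[0]-w[3])/2
        print(n,w.mean(0).round(4),"yaw",np.arctan2(l[1],l[0]).round(3),np.linalg.norm(l).round(3),np.linalg.norm(wd).round(3))
E
python3 fit.py
```

```text
[ 0.49954965  0.26359427 -1.19857149 -0.41703454] 44.18761733699171
[[0.2, -2.2], [0.8, -2.3], [-2.2, -0.3], [-1.2, -0.3], [1.3, -1.3], [1.0, -0.6], [-0.1, 1.8], [-0.1, 2.1], [-0.4, 3.3], [0.0, 0.8], [2.9, -9.6], [-9.1, 0.7], [0.8, 1.4], [1.2, -0.8], [-1.6, -2.3], [2.1, 0.9], [-0.3, -0.6], [0.6, 0.8], [-0.9, -0.8], [4.0, 3.3]]
A [ 0.4734 -0.017   0.016 ] yaw -0.079 0.145 0.063
B [0.6343 0.0641 0.016 ] yaw -0.017 0.143 0.062
S1 [ 0.4684 -0.2967  0.01  ] yaw -0.098 0.137 0.059
S2 [ 0.4811 -0.1534  0.01  ] yaw -0.037 0.136 0.059
S3 [ 0.6438 -0.0975  0.01  ] yaw -0.121 0.136 0.058
```

```bash
sed -i 's/^def pos/KN=P[10:12]; P=P[:10]+P[12:]\ndef pos/' fit.py; sed -i '/__main__/a\    k=least_squares(lambda k:np.concatenate([w2px(f,pos(r.x,k))-q for f,q,_ in KN]),[0,-.13,.19]);print("knob local",k.x,k.fun,pos(r.x,k.x))' fit.py
python3 fit.py | head -4
cat > knobview.py <<'E'
from h import *
env.reach([.33,.20,.36],down(-1.2+np.pi/2))
f=snap("wrist","wr1",None,1.25); print(w2px(f,[.38,.22,.189])*1.25)
E
python3 - <<'E'
from h import *
for y in(-1.2+np.pi/2,-1.2-np.pi/2):
  for p in ([.33,.20,.36],[.38,.22,.195]): print(y,kinematics.ik(p,down(y)))
  print(kinematics.ik([.38,.22,.195],down(y+1.45)))
E
```

```text
knob local [-0.02948471 -0.12649007  0.18724845] [-0.61854704  0.36723205 -0.7979837  -0.52932344] [0.37175086 0.24306803 0.18724845]
[ 0.50017278  0.26248186 -1.19175047 -0.40627955] 24.219681937544514
[[-0.0, -2.3], [0.7, -2.5], [-2.0, -0.4], [-1.0, -0.4], [1.1, -2.0], [0.9, -1.3], [0.2, 1.0], [0.2, 1.3], [-0.2, 3.1], [0.2, 0.7], [0.9, 1.6], [1.0, -0.8], [-2.1, -1.9], [1.5, 1.0], [-0.1, -0.9], [1.0, 0.1], [-1.3, -1.1], [3.9, 2.9]]
A [ 0.4734 -0.017   0.016 ] yaw -0.079 0.145 0.063
0.3707963267948966 [ 2.38711244e-01 -7.01536730e-02  1.60282442e+00 -4.44089210e-16
  1.60892191e+00 -1.32085083e-01]
0.3707963267948966 [ 2.56730823e-01  1.58156854e-01  1.79479303e+00 -4.44089210e-16
  1.18864277e+00 -1.14065504e-01]
[ 2.56730823e-01  1.58156854e-01  1.79479303e+00 -4.44089210e-16
  1.18864277e+00 -1.56406550e+00]
-2.7707963267948967 None
-2.7707963267948967 None
[ 2.56730823e-01  1.58156854e-01  1.79479303e+00 -4.44089210e-16
  1.18864277e+00  1.57752715e+00]
```

```bash
python3 - <<'E'
from h import *
env.reach([.372,.243,.34],down(-1.19+np.pi/2))
f=snap("wrist","wr1",None,1.25); V=f["view"]; print(-V[:3,:3].T@V[:3,3],V[2,:3]); print(w2px(f,[.372,.243,.207])*1.25)
E
```

```text
[0.34371362 0.31224852 0.48260346] [ 0.10986967 -0.275074   -0.95512457]
[400.26193765 232.7054592 ]
```

View pics/wr1.png

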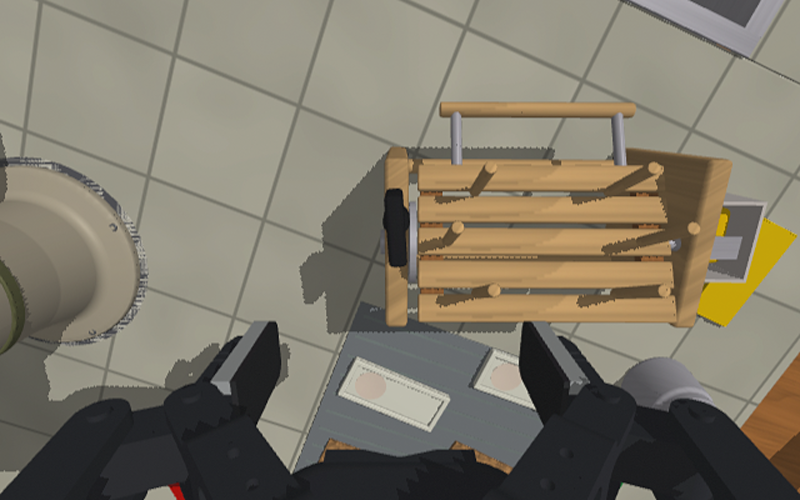

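The wrist view shows the knob wing at (396,228) and the near panel top edge running (388..408,148) to (387..407,325). The far panel is at (730,160) to (692,327) and the rail runs (440,110) to (636,110). I'll refine the pose with these.

```bash
cat > fit2.py <<'E'
import fit; from fit import *
wr=dict(np.load("pics/wr1.npz")); W=lambda u,v:np.array([u,v])/1.25-.1
Q=[(wr,W(388,148),(-.075,-.1395,h)),(wr,W(408,148),(-.075,-.1195,h)),(wr,W(407,326),(.075,-.1195,h)),(wr,W(387,326),(.075,-.1395,h)),
(wr,W(731,160),(-.075,.1395,h)),(wr,W(696,327),(.075,.1395,h)),(wr,W(672,327),(.075,.1195,h)),
(wr,W(440,110),'r-'),(wr,W(636,110),'r+')]
fit.P+= Q*2
r=least_squares(res,fit.r.x,loss='soft_l1')
print(r.x,res(r.x).reshape(-1,2)[-9:].round(1).tolist())
kn=KN+[(wr,W(396.5,228),None)]*3
def kr(k): return np.concatenate([w2px(f,pos(r.x,k+np.array([0,0,.018*(f is wr)])))-q for f,q,_ in kn])
k=least_squares(kr,[0,-.13,.19]); print(k.x,k.fun.round(1),pos(r.x,k.x))
a,b=px2w(wr,*W(395,188),.207),px2w(wr,*W(398.5,267),.207); print("wing",a,b,np.arctan2(*(b-a)[1::-1]),np.linalg.norm(b-a))
E
python3 fit2.py
```

```text
[ 0.499738    0.26396634 -1.20098134 -0.44586427] [[-2.7, 5.3], [1.6, 5.5], [0.0, -0.3], [-1.8, -0.5], [5.0, -1.4], [-0.8, 1.0], [0.7, 0.9], [0.3, -2.1], [-2.6, -0.4]]
[-0.02931841 -0.12928169  0.18674905] [ 0.2  1.6 -0.5 -1.1  0.1  0.2  0.1  0.2  0.1  0.2] [0.36859956 0.2445747  0.18674905]
wing [0.35709585 0.27053298 0.207     ] [0.3800921  0.21916999 0.207     ] -1.1498399561728678 0.056275960391128935
```

```bash
python3 - <<'E'
from h import *
K=np.array([.3686,.2446,.194]); y0=.40
env.reach(K+[0,0,.06],down(y0)); print(env.movel(K,.06,guard=8))
env.close_gripper(60); s=monitor.sense(); print(s["finger_gap"],s["position"],s["contact_force"].__repr__())
for a in np.arange(.12,1.45,.12):
    env.reach(K,down(y0+a)); s=monitor.sense()
    if abs(s["ft_torque"][2])>1.5: print("torque",a,s["ft_torque"]); break
print(s["ft_torque"],s["contact_force"],s["clock"])
env.release(); env.movel(K+[0,0,.10],.15)
env.reach(K+[0,0,.146],down(.38)); snap("wrist","wr2",(260,50,620,280),2)
E
```

```text
False
0.12823381804804201 [0.36856903 0.24456964 0.19424328] array([-0.90478555, -1.11915799,  3.93267153])
[-2.53736301  0.9882771   0.00281512] [ -6.98124847 -15.88869226   9.9914319 ] 8.1667
```

View pics/wr2.png

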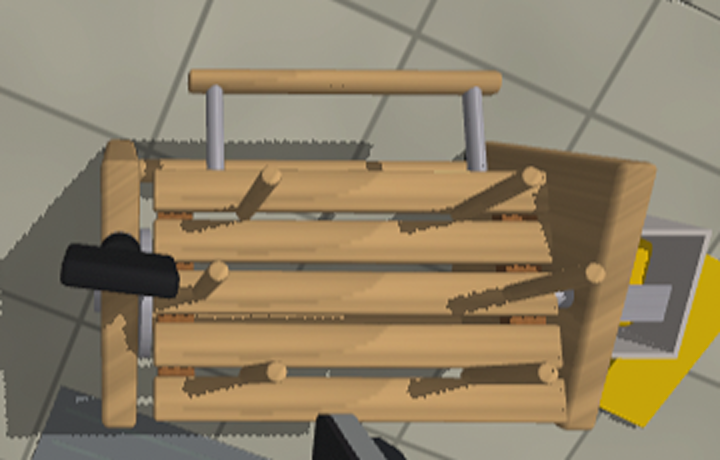

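Knob wing now lies across the panel at (120,270), so the knob is slack. Next I'll refit the board from the dowel tops and rail in this picture.

```bash
cat > fit3.py <<'E'
from h import *
from scipy.optimize import least_squares
w2=dict(np.load("pics/wr2.npz")); sd=dict(np.load("pics/side0.npz"))
X=lambda u,v:np.array([u/2+260,v/2+50])-.25
S=lambda u,v:np.array([u/5+200,v/5+225])-.4
D=[(272,176,-45,-60),(533,177,-45,60),(219,271,0,-85),(596,272,0,85),(277,372,45,-60),(549,372,45,60)]
def bpos(p,L):
    x,y,yaw,b=p[:4]; B=R.from_euler('z',yaw)*R.from_euler('y',b) # check sign: +b lifts -x
    return B.apply(L)+[x,y,.13]
def res(p):
    o=[w2px(w2,bpos(p,[a/1e3,c/1e3,p[4]]))-X(u,v) for u,v,a,c in D]
    for f,q,y in((w2,X(189,80),-.09),(w2,X(501,83),.09),(sd,S(152,470),.09),(sd,S(512,538),-.09)): o.append(w2px(f,bpos(p,[-.125,y,0]))-q)
    return np.concatenate(o)
r=least_squares(res,[.5,.264,-1.2,-.44,.073])
if __name__=="__main__": print(r.x,res(r.x).reshape(-1,2).round(1).tolist(),bpos(r.x,[-.125,0,0]))
E
python3 fit3.py
cat > rail.py <<'E'
from h import *
from fit3 import r
x,y,yaw,b0=r.x[:4]
def rail(b,l=.35,d=.012,back=0,n=0):
    # tool closing along board -x..; lean l outward rel. board normal
    B=R.from_euler('z',yaw)*R.from_euler('y',b)
    z=np.array([np.sin(l),0,-np.cos(l)]); c=np.array([np.cos(l),0,np.sin(l)])
    T=[np.c_[np.cross(s*c,z),s*c,z] for s in(1,-1)]
    p=B.apply(np.array([-.125,n,0])+z*(d-back))+[x,y,.13]
    return p,[(B*R.from_matrix(t)).as_quat() for t in T]
E
python3 - <<'E'
from rail import *
for b in(b0,b0/2,0,.03):
  for back in(0,.1):
    p,q=rail(b,back=back); print(round(b,2),back,p,[None if (k:=kinematics.ik(p,a)) is None else k.round(2) for a in q])
E
```

```text
[ 0.50068217  0.26302918 -1.19407512 -0.43127652  0.07041291] [[0.4, -0.4], [-0.1, -0.2], [0.5, 0.1], [-0.2, 0.5], [0.5, -0.2], [-0.3, 0.4], [0.4, -0.0], [-1.3, -0.8], [-0.1, -0.8], [0.7, 0.3]] [0.45890861 0.3686204  0.07774615]
-0.43 0 [0.46201723 0.36076273 0.06922597] [array([ 0.75,  0.85,  1.27, -0.72,  1.42,  2.21]), array([ 0.75,  0.85,  1.27, -0.72,  1.42, -0.93])]
-0.43 0.1 [0.43611208 0.42624331 0.14022749] [array([ 0.85,  0.85,  1.07, -0.68,  1.63,  2.14]), array([ 0.85,  0.85,  1.07, -0.68,  1.63, -1.  ])]
-0.22 0 [0.45812893 0.37059121 0.09312267] [array([ 0.7 ,  0.74,  1.3 , -0.55,  1.34,  2.09]), array([ 0.7 ,  0.74,  1.3 , -0.55,  1.34, -1.05])]
-0.22 0.1 [0.43841257 0.42042835 0.17754734] [array([ 0.78,  0.71,  1.12, -0.52,  1.56,  2.05]), array([ 0.78,  0.71,  1.12, -0.52,  1.56, -1.09])]
0 0 [0.45621169 0.37543743 0.11872753] [array([ 0.63,  0.64,  1.34, -0.35,  1.27,  1.95]), array([ 0.63,  0.64,  1.34, -0.35,  1.27, -1.19])]
0 0.1 [0.44359738 0.40732267 0.2126648 ] [array([ 0.69,  0.59,  1.17, -0.33,  1.5 ,  1.93]), array([ 0.69,  0.59,  1.17, -0.33,  1.5 , -1.22])]
0.03 0 [0.45610731 0.37570126 0.12235861] [array([ 0.62,  0.63,  1.34, -0.33,  1.27,  1.93]), array([ 0.62,  0.63,  1.34, -0.33,  1.27, -1.21])]
0.03 0.1 [0.44453524 0.40495204 0.21728215] [array([ 0.67,  0.58,  1.17, -0.31,  1.49,  1.91]), array([ 0.67,  0.58,  1.17, -0.31,  1.49, -1.23])]
```

```bash
python3 - <<'E'
from rail import *
for back in(.2,.09):
    p,q=rail(b0,back=back); env.reach(p,q[1])
p,q=rail(b0); print(env.movel(p,.06,guard=10)); env.close_gripper(25)
s=monitor.sense(); print(s["finger_gap"],s["contact_force"])
for b in np.linspace(b0,0.0,9)[1:]:
    p,q=rail(b); env.movel(p,.06,frame=q[1]); 
s=monitor.sense(); print(s["contact_force"],s["clock"])
env.hold(.3); env.release(); p,q=rail(0,back=.1); env.movel(p,.12); 
p,q=rail(0,back=.22); env.reach(p,q[1])
env.reach([.3686,.2446,.34],down(.38)); snap("wrist","wr3",(260,50,620,280),2)
E
```

```text
False
0.15198943126378736 [-0.31297135  1.17668014 -0.08722691]
[-0.91349978  4.29360561  1.3449568 ] 17.0667
```

View pics/wr3.png

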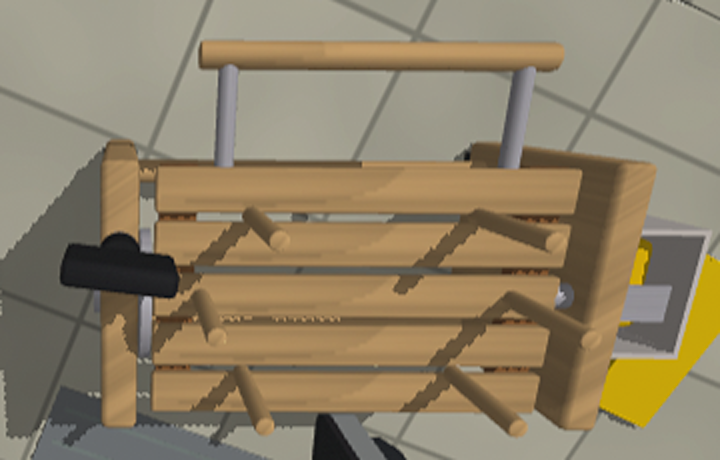

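```bash
cat > fit4.py <<'E'
import sys
from fit3 import *
def level(D,rl,rr,img="wr3"):
    w=dict(np.load(f"pics/{img}.npz")); 
    def g(p): return np.concatenate([w2px(w,bpos(p,[a/1e3,c/1e3,p[4]]))-X(u,v) for (u,v),(_,_,a,c) in zip(D,[(0,0,-45,-60),(0,0,-45,60),(0,0,0,-85),(0,0,0,85),(0,0,45,-60),(0,0,45,60)])]+[w2px(w,bpos(p,[-.125,y,0]))-X(*q) for q,y in((rl,-.09),(rr,.09))])
    s=least_squares(g,[*r.x[:3],0,r.x[4]]); print(s.x,g(s.x).reshape(-1,2).round(1).tolist())
    s=least_squares(lambda b:g([*r.x[:3],b[0],r.x[4]]),[0.]); print(s.x,abs(s.fun).max())
if __name__=="__main__":
    level([(280,240),(556,240),(216,337),(593,339),(264,425),(516,426)],(201,54),(562,55))
E
python3 fit4.py
```

```text
[ 0.50003728  0.26365543 -1.19499966  0.00640209  0.07043697] [[0.2, 0.1], [0.0, 0.9], [0.9, -0.2], [-1.3, -0.1], [0.7, 0.1], [0.5, 0.3], [-0.2, -0.9], [-0.9, -0.3]]
[-0.00207936] 1.454684924062235
```

Board is level (|b| < 0.01). Now I'll tighten the knob.

```bash
python3 - <<'E'
from h import *
K=np.array([.3686,.2446,.194]); y0=.40
env.reach(K+[0,0,.06],down(y0+1.42)); print(env.movel(K,.06,guard=8))
env.close_gripper(70)
for a in [*np.arange(1.3,.05,-.12),.0,-.04]:
    env.reach(K,down(y0+a)); s=monitor.sense()
print(s["ft_torque"],s["contact_force"]); env.hold(.4)
env.release(); env.movel(K+[0,0,.146],.15,frame=down(.38))
snap("wrist","wr4",(260,50,620,280),2); print(monitor.sense()["clock"])
E
```

```text
False
[-1.99339886 -0.57567121  0.26077248] [  2.74866248 -11.30458709   4.48987093]
29.4
```

View pics/wr4.png

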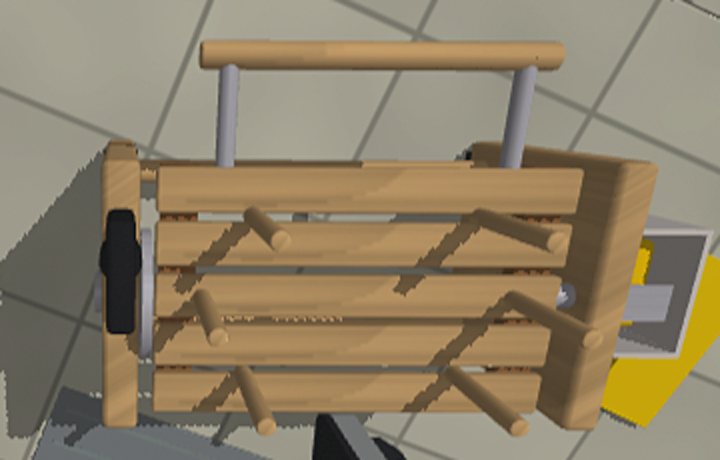

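The knob wing lies along the panel again at (120,270), so it is tight, and the board is unchanged. Now I'll look at the mat from above.

```bash
python3 - <<'E'
from h import *
for n,p,y in(("A",[.4734,-.017],-.079),("B",[.6343,.0641],-.017),("S2",[.4811,-.1534],-.037),("S3",[.6438,-.0975],-.12),("st",[.5,.264],.377)):
  for s in(1,-1):
    print(n,s,[None if (k:=kinematics.ik([*p,z],down(y+s*np.pi/2))) is None else k.round(2) for z in (.0,.25)])
env.reach([.52,-.05,.38],down(np.pi/2)); snap("wrist","wr5",None,1.25)
snap("scene","sc5")
E
```

```text
A 1 [array([-0.28,  0.54,  1.88, -0.  ,  0.73, -1.78]), array([-0.28,  0.18,  1.61, -0.  ,  1.34, -1.78])]
A -1 [array([-0.28,  0.54,  1.88, -0.  ,  0.73,  1.37]), array([-0.28,  0.18,  1.61, -0.  ,  1.34,  1.37])]
B 1 [array([-0.08,  0.8 ,  1.35, -0.  ,  0.99, -1.64]), array([-0.08,  0.56,  1.08, -0.  ,  1.5 , -1.64])]
B -1 [array([-0.08,  0.8 ,  1.35, -0.  ,  0.99,  1.51]), array([-0.08,  0.56,  1.08, -0.  ,  1.5 ,  1.51])]
S2 1 [array([-0.54,  0.58,  1.79, -0.  ,  0.77, -2.07]), array([-0.54,  0.25,  1.53, -0.  ,  1.36, -2.07])]
S2 -1 [array([-0.54,  0.58,  1.79, -0.  ,  0.77,  1.07]), array([-0.54,  0.25,  1.53, -0.  ,  1.36,  1.07])]
S3 1 [array([-0.33,  0.83,  1.3 , -0.  ,  1.02, -1.78]), array([-0.33,  0.59,  1.03, -0.  ,  1.52, -1.78])]
S3 -1 [array([-0.33,  0.83,  1.3 , -0.  ,  1.02,  1.36]), array([-0.33,  0.59,  1.03, -0.  ,  1.52,  1.36])]
st 1 [array([ 0.28,  0.68,  1.6 , -0.  ,  0.87, -1.67]), array([ 0.28,  0.39,  1.34, -0.  ,  1.41, -1.67])]
st -1 [array([ 0.28,  0.68,  1.6 , -0.  ,  0.87,  1.47]), array([ 0.28,  0.39,  1.34, -0.  ,  1.41,  1.47])]
```

View pics/wr5.png

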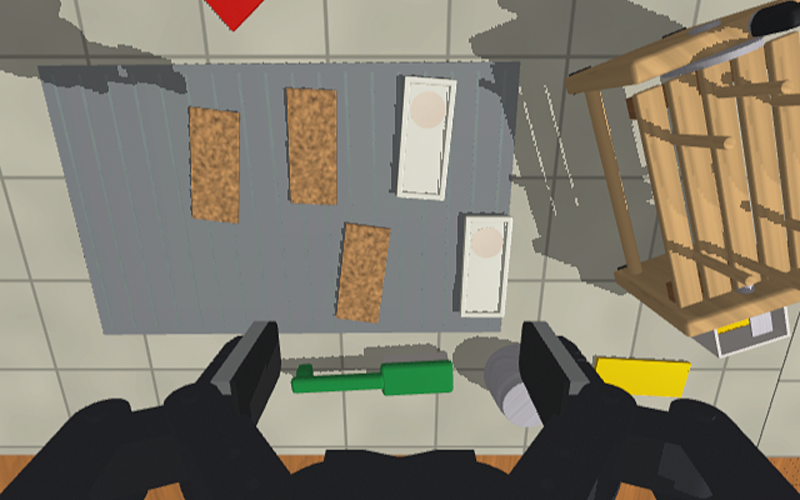

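Two saucers at (427,138) and (486,265), and three brown cork sheets at (214,164), (311,146) and (363,273). The red (232,10) and yellow (643,377) sheets aren't meant. No third saucer anywhere.

```bash
cat > pp.py <<'E'
from h import *
ST=np.array([.5003,.2634]); RY=.376   # board middle, long-axis direction (rad)
def rect(f,q,z):
    w=np.array([px2w(f,u/1.25,v/1.25,z) for u,v in q]); l=(w[3]+w[2]-w[0]-w[1])/2; wd=(w[1]+w[2]-w[0]-w[3])/2
    return w.mean(0)[:2],np.arctan2(l[1],l[0]),np.linalg.norm(l),np.linalg.norm(wd)
def pick(c,yaw,ztcp):
    o=down(yaw-np.pi/2); env.reach([*c,.20],o); env.movel([*c,.05],.2)
    g=env.movel([*c,ztcp],.04,guard=6); s=monitor.sense(); print("down",g,s["position"][2])
    if g: env.movel([*c,s["position"][2]+.002],.03)
    env.close_gripper(30); s=monitor.sense(); print("gap",s["finger_gap"],s["position"],s["gripper_force"])
    zg=s["position"][2]; env.movel([*c,.28],.2); print("gap",monitor.sense()["finger_gap"],monitor.sense()["contact_force"]); return zg
def place(zrel,zunder):
    """zrel: tcp z minus item underside; zunder: underside target height"""
    o=down(RY-np.pi/2); env.reach([*ST,.32],o); env.movel([*ST,zunder+zrel+.02],.15)
    g=env.movel([*ST,zunder+zrel-.004],.02,guard=4); z=monitor.sense()["position"][2]
    print("placed",g,"underside",z-zrel); env.hold(.2); env.release(); env.hold(.2); env.movel([*ST,.32],.12)
E
python3 - <<'E'
from pp import *
f=dict(np.load("pics/wr5.npz"))
for n,z,q in(("A",.016,[(403,76),(457,79),(446,199),(397,196)]),("B",.016,[(465,213),(512,215),(506,317),(459,315)]),("S2",.01,[(285,87),(337,88),(338,204),(290,204)]),("S1",.01,[(188,107),(240,110),(239,222),(193,217)]),("S3",.01,[(345,223),(390,228),(377,322),(337,317)])):
    print(n,*rect(f,q,z))
E
```

```text
A [ 0.467181   -0.01852266] -0.05387388481968039 0.13837673569702472 0.06136396495960923
B [0.62790663 0.06271777] 0.006959342251355202 0.14146779062465667 0.06167458324868885
S2 [ 0.47702324 -0.1548756 ] -0.03584864796417718 0.1373289117009932 0.06040816265401805
S1 [ 0.49863065 -0.27573188] -0.11349295425775321 0.1349830159450549 0.05945436921431212
S3 [ 0.64024575 -0.09922085] -0.13031302477138848 0.1344839374653799 0.05661219126065552
```

```bash
python3 - <<'E'
from pp import *
zg=pick([.4685,-.0182],-.06,.000)
print(zg, monitor.sense()["clock"])
env.reach([*ST,.32],down(RY-np.pi/2)); snap("side","sd6",(220,120,460,300),3)
E
```

```text
down False 0.0002318452581638146
gap 0.6900402307289061 [ 4.68670015e-01 -1.82416438e-02  2.82283092e-04] 32.75381952524185
gap 0.6903789977354281 [ 0.03252429  0.07560475 -1.23125545]
0.00028228309195557286 38.0417
```

View pics/sd6.png

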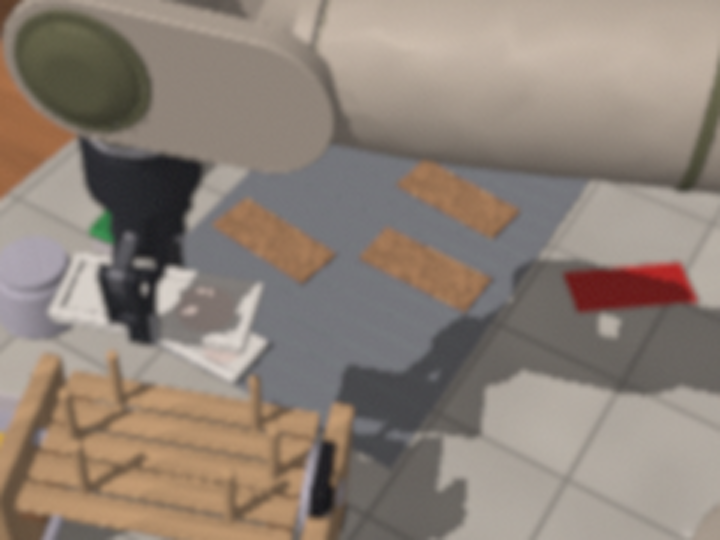

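```bash
python3 - <<'E'
from pp import *
f=dict(np.load("pics/sd6.npz"))
w=np.array([px2w(f,u/3+220-.3,v/3+120-.3,.3357) for u,v in [(75,253),(262,282),(240,348),(48,318)]])
c=w.mean(0)[:2]-ST; print(w.round(3),c, "along",c@[np.cos(RY),np.sin(RY)],"across",c@[-np.sin(RY),np.cos(RY)])
print(np.linalg.norm(w[0]-w[1]),np.linalg.norm(w[1]-w[2]), np.array(w2px(f,[*ST,.3357]))*3-[660,360])
E
```

```text
[[0.574 0.264 0.336]
 [0.446 0.211 0.336]
 [0.424 0.27  0.336]
 [0.549 0.321 0.336]] [-0.00176195  0.00314495] along -0.0004840295400986114 across 0.003572244591160266
0.13868783312392705 0.06201416592419911 [155.50108612 294.51492064]
```

Held saucer is centred within a few mm, so I'll place it.

```bash
python3 - <<'E'
from pp import *
place(.00028-.004,.1354)
zg=pick([.4785,-.1545],-.036,-.0015); print(monitor.sense()["clock"])
env.reach([*ST,.32],down(RY-np.pi/2)); snap("side","sd7",(220,120,460,300),3)
E
```

```text
placed True underside 0.13700844825272102
down False -0.001274428489361306
gap 0.6648007912266082 [ 4.79446416e-01 -1.55185142e-01 -2.87317938e-04] 38.01712465354285
gap 0.6717009291535376 [ 0.41490239  0.51772982 -0.12413134]
49.95
```

View pics/sd7.png

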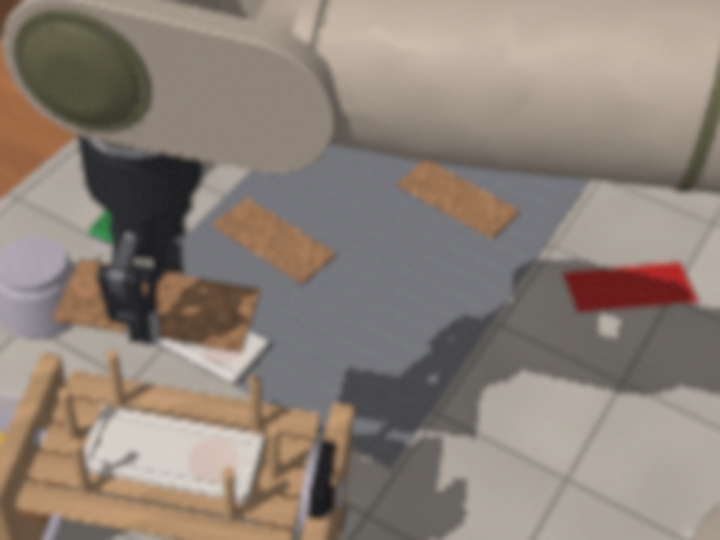

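```bash
python3 - <<'E'
from pp import *
place(-.0043,.149)
zg=pick([.6295,.063],.0,.0005); print(zg,monitor.sense()["clock"])
env.reach([*ST,.32],down(RY-np.pi/2)); snap("side","sd8",(220,120,460,300),3)
E
```

```text
placed True underside 0.14897620674960724
down False 0.0008141857068771699
gap 0.6879996187725688 [0.62966856 0.06293955 0.00081661] 33.32819938659668
gap 0.6931416589915798 [ 0.66123567 -0.14593632 -1.30665392]
0.0008166099557873827 61.5667
```

View pics/sd8.png

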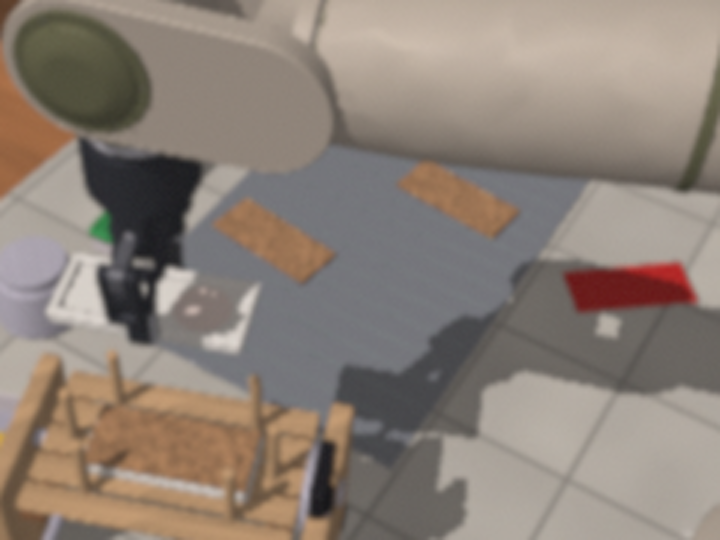

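Cork lies flat on the first saucer and saucer B is held centred. I'll place it.

```bash
python3 - <<'E'
from pp import *
place(.0008-.004,.155)
env.reach([.3686,.2446,.34],down(.38)); snap("wrist","wr9",(260,50,620,280),2); snap("side","sd9"); print(monitor.sense()["clock"])
E
```

```text
placed True underside 0.1549184425048826
68.7
```

View pics/wr9.png

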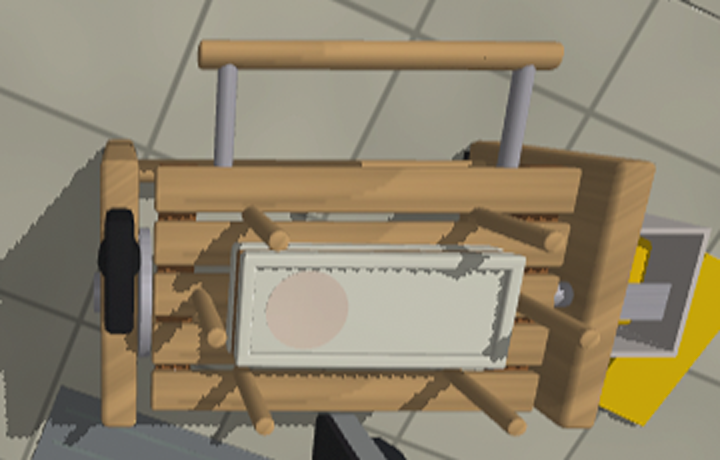

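The pile is flat between the dowels with its top saucer at (375,310), the knob is tight at (120,270), and the board hasn't moved.

```bash
python3 -c "
from h import *
print(job.hand_in())"
```

```text
the job is handed in; nothing more can be done
None
```

Job handed in at about 69 s: the board is level with the knob tightened, and both saucers present are piled face up between the dowels with one cork sheet between them; the hand-in gave no verdict.

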